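# Park the ring-blank tray behind the dock's drop gate

### The job

Park the tray of ring blanks in its bench dock: with one finger hold the sprung drop gate well open by its long release flap, and with the other finger at the same time push the tray, by the upright plate on its tongue, along the lane and in under the gate until it is fully home against the end stop. Then back off so that the gate shuts behind the tray. Push only: do not lift the tray, do not let the gate touch the tray or the blanks, keep the blanks in their pockets, and leave everything else on the bench where it is.

Things in the scene. Friction and masses are not known exactly. Their poses are not given: they have to be found in the camera images.
- dock: Aluminium dock fixed to the bench, base 312x124x6 mm, with a straight open-topped lane. Origin: at bench height on the lane's centre line, right below the shut gate blade. +x: the way in; +y: across the lane, to the release flap's side; z up. Lane floor z = 6 mm. Lane walls: inner faces y = +-30, 8 thick, tops at z = 18 mm, running from x = -220 (open end) to the end stop.
- dock_stop (a point): centre of the end stop's face, dock x = +68, z = 16 mm; the stop is 76 mm wide, its top at z = 32 mm. The tray's nose comes to rest here
- gate_shaft (a point): point on the gate's rocker shaft at dock x = 0, y = +60, z = 30 mm. The shaft runs along dock x from -219 to +18 mm, on three 8 mm thick lugs at x = -212, -45 and +12 mm (14 mm wide, tops at z = 37 mm)
- gate_angle (a joint): gate angle (rad) about the shaft: 0 shut, 0.62 fully open (hard stop). Flap and blade turn as one. Pushing the flap outwards (dock +y) swings the blade up. A spring and its weight shut it (2 to 4 N at the flap's edge); it never stays open by itself, and the tray cannot push it open. The blade clears the tray by 4 mm at 0.35 rad, by 9 mm at 0.5 rad.
- gate: sheet-steel gate: blade and flap in one. Blade: grey 3 mm plate across the lane at dock x = 0. Shut: y = -30 to +44, z = 14 to 36 mm, with a notch in the middle, 26 mm wide and up to z = 24 mm, for the tray's tongue. Fully open its far end rises to z = 88 mm, still at x = 0: keep the gripper at x below -20 mm. Origin at point gate_shaft
- flap_edge (a point): middle of the rounded edge (dock x = -128 mm) of the gate's release flap: a plate along dock x = -203 to -53 mm, 36 mm from shaft axis to edge, 2.5 mm thick. Shut, it leans 0.52 rad inwards: edge at y = 42, z = 61 mm. At 0.52 rad it is upright: inner side at y = 58 (hinge tube at y = 56, z = 26 to 34), edge at z = 66 mm; a vertical finger lies flat against it and can slide along it
- tray: Loose dark wooden tray in the lane, about 0.22 kg: body 60 (x) x 56 x 16 mm high, four pockets 24 mm across, 7 deep, at x = +-14.5, y = +-13.5 mm; three hold a blank. An 8 mm tongue runs back from its tail to an upright steel push plate 44 mm wide, 46 high, 6 thick. Origin: centre of the body's underside; +x its nose, facing the way in. Home: origin at dock x = +38 mm.
- tray_nose (a point): centre of the tray's nose face: tray x = +30 mm, 8 mm above its underside
- push_face (a point): point on the rear face of the push plate, where to push: tray x = -103 mm, 36 mm above the tray's underside (10 mm below the plate's top). At home it lies at dock x = -65 mm, outside the gate
- blank0: ring blank, plain metal ring 21 mm across, 5 mm high, flat in the tray's pocket at tray x = -14.5, y = -13.5 mm; origin at the centre of its underside, 9 mm above the tray's underside
- blank1: ring blank, plain metal ring 21 mm across, 5 mm high, flat in the tray's pocket at tray x = -14.5, y = +13.5 mm; origin at the centre of its underside, 9 mm above the tray's underside
- blank3: ring blank, plain metal ring 21 mm across, 5 mm high, flat in the tray's pocket at tray x = +14.5, y = +13.5 mm; origin at the centre of its underside, 9 mm above the tray's underside
- doming_block: brass doming cube, 48 mm; bystander, stays where it is; origin at the centre of its underside
- pumice_pot: white screw pot with a teal lid, 56 mm across, 70 mm high; bystander, stays where it is; origin at the centre of its underside
- hammer: chasing hammer lying down, 208 mm long; bystander, stays where it is; origin at the centre of its underside
- steel_block: flat steel bench block, 69x69x15 mm; bystander, stays where it is; origin at the centre of its underside

How it is judged (in metres and radians):
On the way, in this order (a step that is already met when the one before it is completed fails the run):
1. the gate is held well open by a finger on its flap while the tray still stands in front of it (value of joint gate_angle above 0.28 rad and contact force between the fingers and gate above 0.2 N and x of tray_nose in the frame of dock below -0.002 m), for 0.2 s.
2. half-way under the gate, the tray is pushed by one finger while the other holds the gate's flap open (value of joint gate_angle above 0.28 rad and contact force between the fingers and gate above 0.2 N and contact force between the fingers and tray above 0.1 N and x of tray_nose in the frame of dock between 0.02 and 0.06 m), for 0.1 s.
At the end, for the whole second after the job is handed in: The tray lies flat in the lane with its nose within 4 mm of the end stop, at rest; the gate is shut behind it (under 0.05 rad); each of the three blanks lies in its own pocket; the bystanders have not moved (x of tray_nose in the frame of dock above 0.064 m and z of tray in the frame of dock below 0.009 m and angle between tray's own z axis and vertical below 0.06 rad and linear speed of tray below 0.01 m/s and value of joint gate_angle below 0.05 rad and x of blank0 in the frame of tray between -0.0205 and -0.0085 m and y of blank0 in the frame of tray between -0.0195 and -0.0075 m and z of blank0 in the frame of tray between 0.004 and 0.0125 m and x of blank1 in the frame of tray between -0.0205 and -0.0085 m and y of blank1 in the frame of tray between 0.0075 and 0.0195 m and z of blank1 in the frame of tray between 0.004 and 0.0125 m and x of blank3 in the frame of tray between 0.0085 and 0.0205 m and y of blank3 in the frame of tray between 0.0075 and 0.0195 m and z of blank3 in the frame of tray between 0.004 and 0.0125 m); the robot touches nothing.
It fails at once if the gate touches the tray or a blank (contact force between gate and tray above 0.15 N or contact force between gate and blank0 above 0.15 N or contact force between gate and blank1 above 0.15 N or contact force between gate and blank3 above 0.15 N).
It fails at once if the tray is lifted more than 5 mm or tipped more than 0.15 rad (z of tray in the frame of dock above 0.011 m or angle between tray's own z axis and vertical above 0.15 rad).
It fails at once if a blank leaves its pocket (z of any of blank0, blank1, blank3 in the frame of tray above 0.016 m).
It fails at once if a bystander is moved more than 15 mm (distance of any of doming_block, pumice_pot, hammer, steel_block from where it was at the start of the episode above 0.015 m).
It also fails if it takes over 42 s, if anything falls off the work surface, if the arm or the gripper's body presses on something with over 40 N, if the wrist force passes 120 N, or if a joint passes its speed limit or range.

### The arm

A 7-joint arm with a two-finger parallel gripper is mounted at the origin on a cart in front of the work surface, level with it; the furniture and walls round the work are solid. World frame = base frame: x ahead of the robot, y to its left, z up, the work surface at z = 0. Lengths are in mm, angles in rad, forces in N, time in s.
With the tool pointing down it reaches from about 400 to 875 mm from the base axis. Payload 4.4 kg.
Tool frame: the origin (TCP) lies midway between the tips of the shut fingers; the grasp point (between the pads) lies ctrl.grip_depth behind it (ctrl.grip_depth is the distance from the TCP to the grasp point, in mm); z points along the fingers, y is the line along which they close (so a half turn about z gives the same grasp; the last joint's range is limited). The gripper opens to 85 mm and grips with 20 to 120 N. Pads are 22 mm wide; open, the fingers measure 114 mm over their backs; the gripper's body (76 mm by 85 mm) begins 54 mm behind the grasp point. The pads swing forward as they close: fully open they stand 13 mm farther back than shut.
Start: joints at [1.26, 0.628, 0.038, 1.517, -0.027, 0.996, -0.02], TCP at [157.563, -630.628, 231.313] pointing down, gripper open.
Joint ranges: [-3.06, 3.06], [-0.37, 2.12], [-1.25, 1.32], [0.18, 2.47], [-1.1, 4.24], [0.23, 1.98], [-2.94, 2.94]. Speed limits (rad/s): [2.57, 2.57, 3.14, 3.14, 3.14, 3.14, 3.14].

### API

Orientations are given as [roll, pitch, yaw] about the fixed x, y, z axes, in that order (R = Rz(yaw) Ry(pitch) Rx(roll)).
In Python, from cell import ctrl gives the robot as it stands.
- The arm moves only by the tool carry_out, never from a script. Its argument "deltas" is one flat list of numbers, 7 for each row, row after row: the turn, a rotation vector about the tool's x, y, z in degrees, then the shift along the tool's x, y, z in m, then the closure, from -1 (fully open) to 1 (shut). In form: [wx, wy, wz, dx, dy, dz, claw, wx, wy, wz, dx, dy, dz, claw, ...]. A call has 1 to 12 rows; each row shifts and turns the commanded pose from where the row before left it, along the tool's axes as they then stand; what a row does not reach is not made up. A row lasts 1/8 s, in which the tool goes at most 62.5 mm and 10.7 degrees, less where a joint would pass 70% of its speed; a pose out of reach is approached as far as the arm can. A call with a gripper value outside its range is refused whole. The fingers move at their own pace and stop on an object; the grip force is fixed at half the most. Time passes only in rows, so rows that do not move let the fingers close. It gives the time, the measured TCP pose, the force, the opening and the grip force at its end, in the units of the state.
- ctrl.read_state(): the state, without advancing time (a new reading comes with each control period).
- ctrl.get_image(name): name is "side" or "top"; returns the picture (400x640x3 uint8, red, green, blue); there is no depth.
- ctrl.calibration(name): a dict with "mtx" (3x3 intrinsics, pixels), "R" (3x3) and "t" (3): a world point X has camera coordinates R X + t. Camera axes: x right, y down, z forward; pixel columns grow to the right and rows downward; lengths in mm; the calibration is good to about 2 mm. A picture is of the moment at which its call begins. calibration takes no time and is no camera call.
- ctrl.finish_job(): hands the job in; it is judged then, once.
The state is a dict: "clock": time; "qpos": joint angles; "qd": joint speeds; "tau": joint torques, N m; "eef_pos": TCP position; "tool_rot": TCP orientation; "force": force on the tool from outside, world axes, zero at the start; "torque": the same for the moment, N m; "width": finger opening in mm; "gripper_force": force on a finger pad.
Only numpy, scipy, OpenCV 4.12 (cv2) and the standard library are available. Lean on these libraries where they do the work, as an engineer would, in place of code of your own. Each camera call takes 0.05 s, during which the arm holds its last target. There are 200 camera calls.

## Working session

There is one attempt and no reset: what is moved stays moved. The work goes in short steps, Python scripts to look and compute and a tool call to move; the robot and the scene stay as the last step left them, time stands still between calls to the robot, and variables do not carry over. Pictures are saved under pics/ and viewed, at most 10 in all, crops included, and the job is handed in when it is done.

Besides the shell and the picture viewer there is one more tool, called after "Request:" as name(argument=value, ...) on one line, values as JSON. carry_out: Moves the arm, as the interface text tells. Its arguments: {"type":"object","properties":{"deltas":{"type":"array"}},"required":["deltas"]}

```bash
ls; mkdir -p pics; python3 - <<'E'
from cell import ctrl
import cv2
for n in("top","side"):
    cv2.imwrite(f"pics/{n}0.png",cv2.cvtColor(ctrl.get_image(n),cv2.COLOR_RGB2BGR)); c=ctrl.calibration(n); print(n,c)
print(ctrl.read_state(),ctrl.grip_depth)
E
```

```text
pics
top {'mtx': array([[408.24303474,   0.        , 312.9443025 ],
       [  0.        , 408.24303474, 205.32358788],
       [  0.        ,   0.        ,   1.        ]]), 'R': array([[ 0.00222273, -0.99963023, -0.02710082],
       [-0.98149607,  0.00300819, -0.19145864],
       [ 0.19146937,  0.02702491, -0.98112646]]), 't': array([-12.17692973, 541.04830019, 962.72792354])}
side {'mtx': array([[363.36258988,   0.        , 316.13357383],
       [  0.        , 363.36258988, 201.37056372],
       [  0.        ,   0.        ,   1.        ]]), 'R': array([[-0.91752352, -0.39748758,  0.01241877],
       [-0.21520558,  0.47001585, -0.85602083],
       [ 0.33442063, -0.78809183, -0.51679214]]), 't': array([474.56416223, 179.01695298, 762.1507972 ])}
{'clock': 0.1, 'qpos': array([ 1.2601905 ,  0.62926637,  0.03846003,  1.51830787, -0.02701337,
        0.99628752, -0.01999352]), 'qd': array([-0.00040722, -0.00327519,  0.00055787, -0.00410132,  0.00074573,
       -0.0010947 , -0.00065654]), 'tau': array([ 2.55490755e-03, -5.64530540e+01,  1.23027887e+00, -1.93973798e+01,
        1.13065308e-02,  5.39062894e-03, -1.86459424e-06]), 'eef_pos': array([ 157.42245838, -630.05171855,  230.46031768]), 'tool_rot': array([-3.13984197e+00,  1.69953301e-05,  2.44791788e-01]), 'force': array([-0.13769182,  0.37016697,  1.13045358]), 'torque': array([ 0.059906  , -0.05580798, -0.01059034]), 'gripper_force': 0.0, 'width': 85.65190539593621} 18.700000000000003
```

View pics/top0.png

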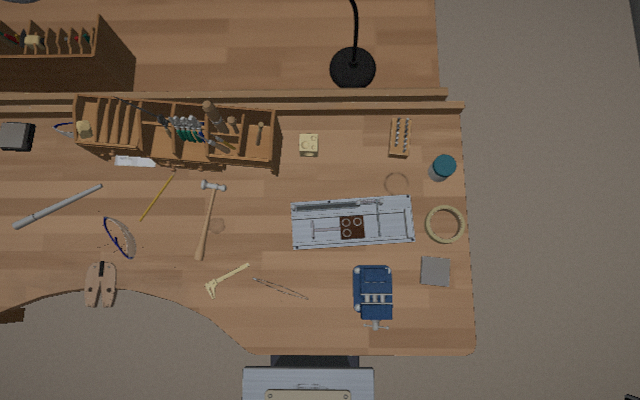

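View pics/side0.png

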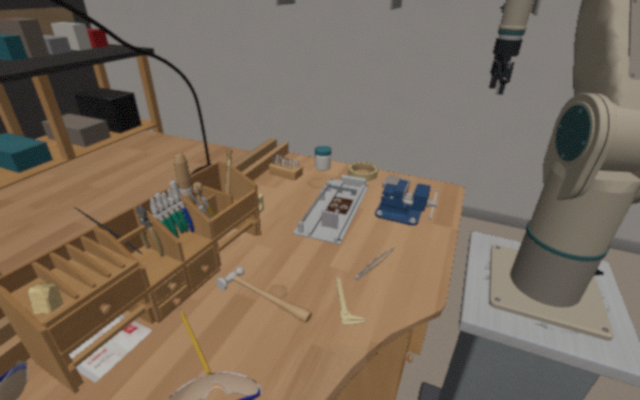

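```bash
python3 - <<'E'
import cv2
a=cv2.imread("pics/top0.png")[185:258,282:422]; b=cv2.imread("pics/side0.png")[170:245,290:375]
cv2.imwrite("pics/tc.png",cv2.resize(a,None,fx=5.7,fy=5.7,interpolation=cv2.INTER_CUBIC))
cv2.imwrite("pics/sc.png",cv2.resize(b,None,fx=7,fy=7,interpolation=cv2.INTER_CUBIC))
E
```

```text
(no output)
```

View pics/tc.png

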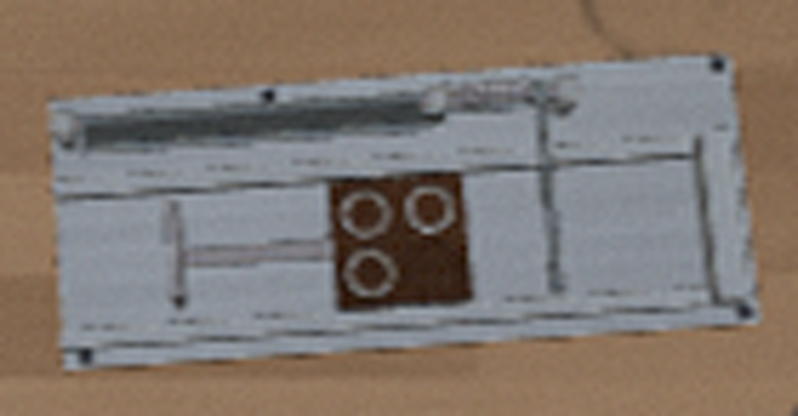

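View pics/sc.png

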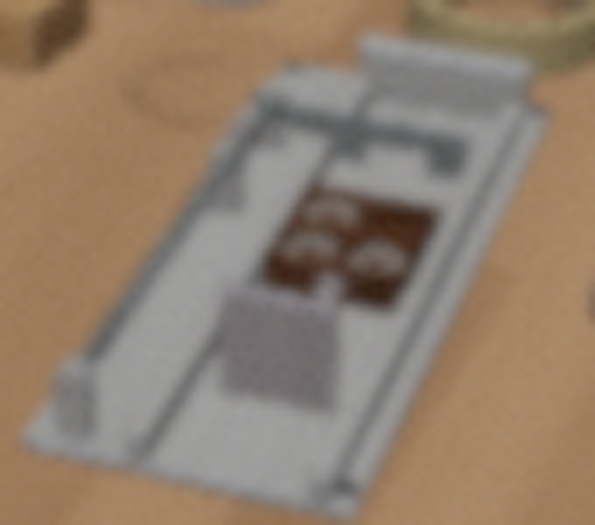

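```bash
cat >h.py <<'E'
import numpy as np,cv2
from cell import ctrl
def cast(n,px,z):
    c=ctrl.calibration(n); R,t=c['R'],c['t']; o=-R.T@t
    d=R.T@np.linalg.inv(c['mtx'])@np.array([*px,1.]); return o+d*(z-o[2])/d[2]
def proj(n,X):
    c=ctrl.calibration(n); q=c['mtx']@(c['R']@np.asarray(X,float)+c['t']); return q[:2]/q[2]
E
python3 - <<'E'
from h import *
for n in("top","side"): c=ctrl.calibration(n); print(-c['R'].T@c['t'])
T=lambda u,v:((u+.5)/5.7-.5+282,(v+.5)/5.7-.5+185)
S=lambda u,v:((u+.5)/7-.5+290,(v+.5)/7-.5+170)
im=cv2.imread("pics/top0.png").astype(int)
m=((im[...,2]-im[...,0])<25).astype(np.uint8); m[:190]=0;m[252:]=0;m[:,:285]=0;m[:,418:]=0
m=cv2.morphologyEx(m,cv2.MORPH_CLOSE,np.ones((5,5)))
k=max(cv2.findContours(m,0,2)[0],key=cv2.contourArea); q=cv2.approxPolyDP(cv2.convexHull(k),4,True)[:,0]; print(q.tolist())
P={'c1':(50,102,6),'c2':(727,57,6),'c3':(758,320,6),'c4':(65,370,6),'wu0':(58,197,18),'wu1':(690,156,18),'wl0':(65,350,18),'wl1':(735,310,18),
'wd0':(85,328,18),'wd1':(700,300,18),'bl0':(557,290,36),'bl1':(543,95,36),'st0':(698,140,32),'st1':(713,303,32),
't0':(330,183,22),'t1':(463,172,22),'t2':(470,298,22),'t3':(338,308,22),'p0':(172,203,52),'p1':(180,305,52),'l0':(68,130,37),'l1':(433,100,37),'l2':(565,97,37),'f0':(88,140,61),'f1':(420,115,61)}
for k,(u,v,z) in P.items(): print(k,cast('top',T(u,v),z)[:2].round(1))
print('side')
for k,(u,v,z) in {'c1':(25,440,6),'c4':(352,515,6),'c3':(548,112,6),'t1':(308,185,22),'t2':(438,208,22),'t3':(393,305,22),'p0':(228,288,52),'p1':(338,310,52),'l0':(75,368,37)}.items(): print(k,cast('side',S(u,v),z)[:2].round(1))
E
```

```text
[ 346.73093496  -39.8176395  1047.81620996]
[219.07027937 705.13736918 541.22227825]
[[410, 195], [414, 241], [293, 249], [291, 202]]
c1 [557.8  47.8]
c2 [ 577.7 -261. ]
c3 [ 457.6 -269.6]
c4 [435.4  39.5]
wu0 [511.8  42.7]
wu1 [ 529.8 -240.1]
wl0 [443.2  38.7]
wl1 [ 460.8 -257.1]
wd0 [453.   29.9]
wd1 [ 465.2 -241.9]
bl0 [ 467.5 -176.7]
bl1 [ 554.1 -173. ]
st0 [ 534.5 -241.2]
st1 [ 462.3 -244.7]
t0 [517.3 -79.1]
t1 [ 522.1 -138.4]
t2 [ 465.7 -140.3]
t3 [461.3 -82.1]
p0 [503.7  -9.6]
p1 [459.3 -13.1]
l0 [538.8  37.1]
l1 [ 551.8 -124.4]
l2 [ 553.  -182.6]
f0 [529.8  26.5]
f1 [ 540.4 -116.7]
side
c1 [558.   50.3]
c4 [436.7  43.1]
c3 [ 457.9 -263.9]
t1 [ 521.8 -134.3]
t2 [ 467.9 -139. ]
t3 [460.5 -64.1]
p0 [504.   -5.7]
p1 [463.2  -8.5]
l0 [541.5  42.8]
```

Request:
carry_out(deltas=[0, 0, -10, 0, 0, 0, 0.18, 0, 0, -10, 0, 0, 0, 0.18, 0, 0, -10, 0, 0, 0, 0.18, 0, 0, -10, 0, 0, 0, 0.18, 0, 0, -10, 0, 0, 0, 0.18, 0, 0, -10, 0, 0, 0, 0.18, 0, 0, -10, 0, 0, 0, 0.18, 0, 0, -9.8, 0, 0, 0, 0.18])

```text
clock: 1.1
eef_pos: [157.3, -630.3, 230.8]
tool_rot: [-3.141, -0.001, 1.643]
force: [-0.5, 0.3, 0.1]
width: 35.1
gripper_force: 0.0
```

Request:
carry_out(deltas=[0, 0, 0, 0.0514, 0.0306, 0, 0.18, 0, 0, 0, 0.0514, 0.0306, 0, 0.18, 0, 0, 0, 0.0514, 0.0306, 0, 0.18, 0, 0, 0, 0.0514, 0.0306, 0, 0.18, 0, 0, 0, 0.0514, 0.0306, 0, 0.18, 0, 0, 0, 0.0514, 0.0306, 0, 0.18, 0, 0, 0, 0.0514, 0.0306, 0, 0.18, 0, 0, 0, 0.0514, 0.0306, 0, 0.18, 0, 0, 0, 0.0514, 0.0306, 0, 0.18, 0, 0, 0, 0.0514, 0.0306, 0, 0.18, 0, 0, 0, 0.0514, 0.0306, 0, 0.18, 0, 0, 0, 0.0514, 0.0306, 0, 0.18])

```text
clock: 2.6
eef_pos: [483.3, 10.9, 231.2]
tool_rot: [-3.141, 0.0, 1.637]
force: [1.5, -1.0, 0.3]
width: 34.9
gripper_force: 0.0
```

Request:
carry_out(deltas=[0, 0, 0, 0, 0, 0.05, 0.18, 0, 0, 0, 0, 0, 0.05, 0.18, 0, 0, 0, 0, 0, 0.04, 0.18, 0, 0, 0, 0, 0, 0, 0.18])

```text
clock: 3.1
eef_pos: [480.4, 9.2, 89.1]
tool_rot: [-3.135, 0.0, 1.638]
force: [-0.5, -0.6, -0.4]
width: 34.9
gripper_force: 0.0
```

```bash
cat >v.py <<'E'
from h import *
import sys
n=sys.argv[1]
print(ctrl.read_state()['eef_pos'].round(1),ctrl.read_state()['force'].round(1))
a=cv2.cvtColor(ctrl.get_image("top"),cv2.COLOR_RGB2BGR)[165:260,282:422]; b=cv2.cvtColor(ctrl.get_image("side"),cv2.COLOR_RGB2BGR)[130:245,285:385]
a=cv2.resize(a,(620,421),interpolation=2)[:, :380]; b=cv2.resize(b,(400,460),interpolation=2)
b=cv2.copyMakeBorder(b,0,0,0,0,0); a=cv2.copyMakeBorder(a,0,39,0,0,0)
cv2.imwrite(f"pics/{n}.png",np.hstack([a,b]))
E
python3 v.py v1
```

```text
[480.4   9.2  89.1] [-0.5 -0.6 -0.4]
```

View pics/v1.png

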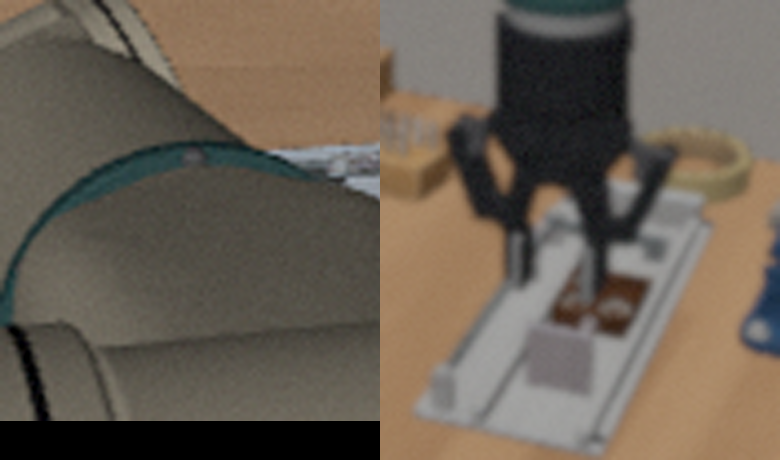

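```bash
python3 - <<'E'
from h import *
s=ctrl.read_state(); p=s['eef_pos']; ex=np.array([.067,-.998,0]); ey=np.array([.998,.067,0])
O=np.array([495,-174.6,0]); r=p-O; print('dock',r@ex,r@ey,p[2],s['tool_rot'])
f=lambda q:((q-np.array([285,130])+.5)*4-.5+np.array([380,0])).round(0)
for dz in (0,3,6):
  for y in (32,17.5,-17.5,-32): print(dz,y,f(proj('side',p+ey*y-ex*11+[0,0,dz])))
E
```

```text
dock -184.544261051469 0.5264505346665 91.929864333629 [ 3.14126411e+00 -1.52245383e-04  1.63777100e+00]
0 32 [497. 287.]
0 17.5 [520. 292.]
0 -17.5 [576. 303.]
0 -32 [600. 307.]
3 32 [497. 283.]
3 17.5 [520. 288.]
3 -17.5 [577. 299.]
3 -32 [600. 303.]
6 32 [497. 279.]
6 17.5 [520. 283.]
6 -17.5 [577. 294.]
6 -32 [601. 299.]
```

Request:
carry_out(deltas=[0, 0, 0, 0, 0, 0.02, 0.18, 0, 0, 0, 0, 0, 0.02, 0.18, 0, 0, 0, 0, 0, 0.015, 0.18, 0, 0, 0, 0, 0, 0, 0.18, 0, 0, 0, 0, 0, 0, 0.18])

```text
clock: 3.82
eef_pos: [483.5, 9.4, 37.1]
tool_rot: [3.14, -0.0, 1.637]
force: [-0.2, 0.2, 0.8]
width: 35.1
gripper_force: 0.0
```

```bash
python3 v.py v2
```

```text
[483.5   9.4  37.1] [-0.2  0.2  0.8]
```

View pics/v2.png

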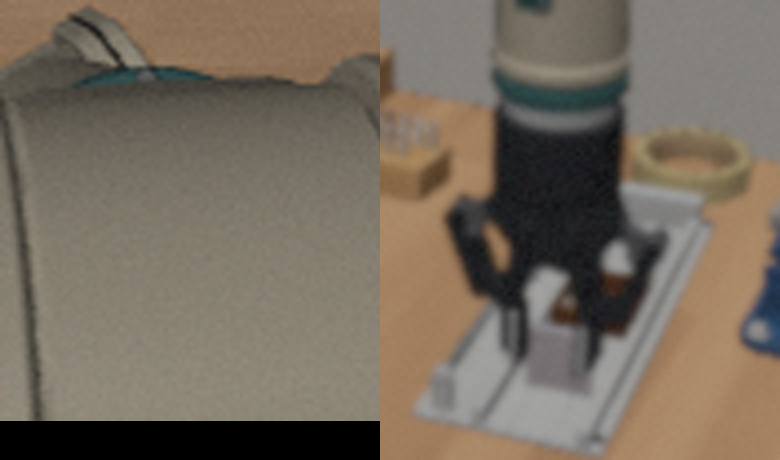

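Request:
carry_out(deltas=[0, 0, 0, 0, 0.008, 0, 0.18, 0, 0, 0, 0, 0.006, 0, 0.18, 0, 0, 0, 0, 0.004, 0, 0.18, 0, 0, 0, 0, 0, 0, 0.18, 0, 0, 0, 0, 0, 0, 0.18])

```text
clock: 4.55
eef_pos: [500.4, 10.3, 36.2]
tool_rot: [-3.141, 0.0, 1.637]
force: [-1.9, -0.1, 0.1]
width: 35.0
gripper_force: 1.2
```

Request:
carry_out(deltas=[0, 0, 0, 0, 0.003, 0, 0.18, 0, 0, 0, 0, 0, 0, 0.18, 0, 0, 0, 0, 0, 0, 0.18])

```text
clock: 4.92
eef_pos: [503.9, 10.6, 36.3]
tool_rot: [3.141, 0.0, 1.637]
force: [-2.8, -0.1, 1.6]
width: 34.8
gripper_force: 1.2
```

```bash
python3 v.py v3; python3 -c "
from cell import ctrl
print(ctrl.read_state())"
```

```text
[503.9  10.6  36.3] [-2.8 -0.1  1.6]
{'clock': 5.025, 'qpos': array([ 0.09070917,  0.75417328, -0.25095895,  2.0611666 ,  0.47527961,
        0.38086401, -0.47298279]), 'qd': array([0.00199474, 0.00013049, 0.000184  , 0.00087708, 0.00047412,
       0.00128455, 0.00045282]), 'tau': array([-2.65170978e-01, -5.00003815e+01, -2.91161567e+00, -9.02273387e+00,
        9.70083405e-02, -7.05715064e-01,  1.22223489e-02]), 'eef_pos': array([503.78644061,  10.62979537,  36.29573555]), 'tool_rot': array([3.14151638e+00, 6.42152970e-05, 1.63749844e+00]), 'force': array([-2.49426162, -0.34854182,  2.02044489]), 'torque': array([-0.11986331,  0.38357792,  0.00061908]), 'gripper_force': 1.2193428352475166, 'width': 35.079215453034294}
```

View pics/v3.png

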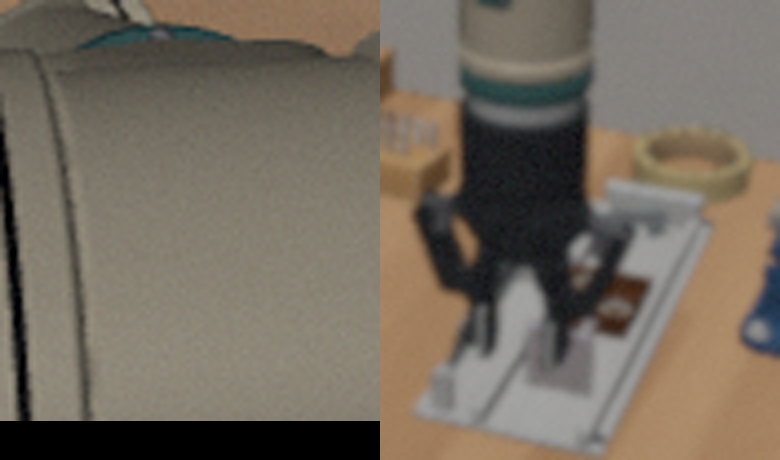

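Request:
carry_out(deltas=[0, 0, 0, 0, 0.0015, 0, 0.18, 0, 0, 0, 0, 0, 0, 0.18, 0, 0, 0, 0, 0, 0, 0.18])

```text
clock: 5.4
eef_pos: [505.4, 10.8, 36.4]
tool_rot: [3.141, -0.0, 1.638]
force: [-3.0, 0.3, 2.6]
width: 34.8
gripper_force: 1.2
```

Request:
carry_out(deltas=[0, 0, 0, 0, 0.0015, 0, 0.18, 0, 0, 0, 0, 0, 0, 0.18, 0, 0, 0, 0, 0, 0, 0.18])

```text
clock: 5.78
eef_pos: [506.9, 10.9, 36.3]
tool_rot: [3.141, -0.0, 1.638]
force: [-2.4, -0.7, 2.4]
width: 34.7
gripper_force: 1.2
```

```bash
python3 - <<'E'
from h import *
s=ctrl.read_state(); p=s['eef_pos'];print(p,s['force'])
ex=np.array([.067,-.998,0]); ey=np.array([.998,.067,0]); O=np.array([495,-174.6,0]); r=p-O; print(r@ex,r@ey)
b=cv2.cvtColor(ctrl.get_image("side"),cv2.COLOR_RGB2BGR)[160:230,310:375]
b=cv2.resize(b,None,fx=8,fy=8,interpolation=2)
for th in(.3,.4,.5,.6):
    c,q=np.cos(th),np.sin(th); 
    P=[proj('side',O+ey*(60+y*c+z*q)+[0,0,30-y*q+z*c]) for y,z in((-90,6),(-90,-16))]
    print(th,[((P_-[310,160]+.5)*8-.5).round() for P_ in P])
cv2.imwrite('pics/v4.png',b)
E
```

```text
[506.8650545   10.93115519  36.3442574 ] [-2.35015069 -0.7379707   2.40567087]
-184.36513422938626 24.271911790695743
0.3 [array([374., 169.]), array([387., 224.])]
0.4 [array([365., 146.]), array([385., 201.])]
0.5 [array([354., 124.]), array([380., 178.])]
0.6 [array([341., 103.]), array([372., 155.])]
```

View pics/v4.png

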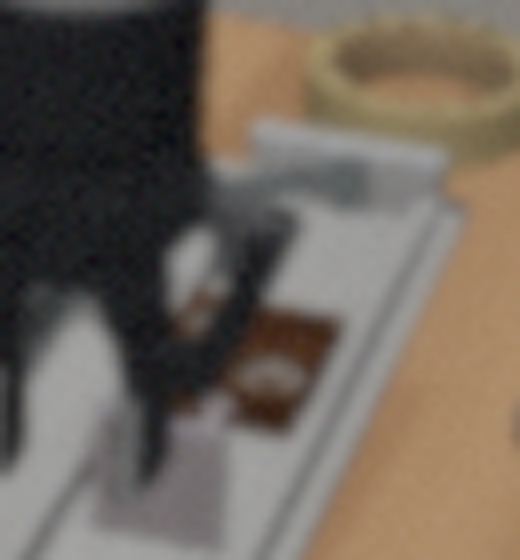

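Request:
carry_out(deltas=[0, 0, 0, 0, 0.001, 0, 0.18, 0, 0, 0, -0.002, 0, 0, 0.18, 0, 0, 0, -0.004, 0, 0, 0.18, 0, 0, 0, -0.004, 0, 0, 0.18, 0, 0, 0, -0.005, 0, 0, 0.18, 0, 0, 0, -0.005, 0, 0, 0.18, 0, 0, 0, -0.005, 0, 0, 0.18, 0, 0, 0, -0.005, 0, 0, 0.18, 0, 0, 0, 0, 0, 0, 0.18])

```text
clock: 6.95
eef_pos: [509.7, -20.2, 36.3]
tool_rot: [-3.141, 0.001, 1.636]
force: [-1.9, -0.0, 0.3]
width: 35.3
gripper_force: 0.9
```

```bash
cat >w.py <<'E'
from h import *
import sys
s=ctrl.read_state(); p=s['eef_pos'];print(p,s['force'])
ex=np.array([.067,-.998,0]); ey=np.array([.998,.067,0]); O=np.array([495,-174.6,0]); r=p-O; print(r@ex,r@ey)
b=cv2.cvtColor(ctrl.get_image("side"),cv2.COLOR_RGB2BGR)[160:230,310:375]
cv2.imwrite(f'pics/{sys.argv[1]}.png',cv2.resize(b,None,fx=8,fy=8,interpolation=2))
E
python3 w.py v5
```

```text
[509.69788353 -20.24476362  36.31351732] [-1.90030605 -0.00833354  0.31342462]
-153.06176771508387 25.0102886002815
```

View pics/v5.png

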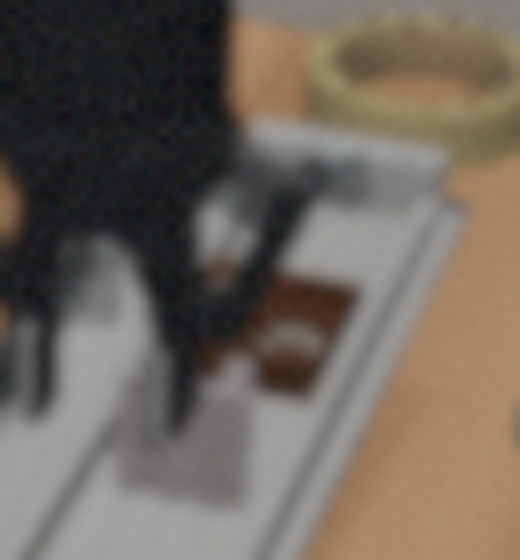

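Request:
carry_out(deltas=[0, 0, 0, 0, 0.001, 0, 0.18, 0, 0, 0, 0, 0, 0, 0.18, 0, 0, 0, 0, 0, 0, 0.18])

```text
clock: 7.38
eef_pos: [510.8, -19.4, 36.3]
tool_rot: [-3.141, 0.001, 1.637]
force: [-1.4, -2.1, 0.2]
width: 35.2
gripper_force: 1.0
```

```bash
python3 - <<'E'
from h import *
s=ctrl.read_state(); print(s['eef_pos'],s['force'],s['torque'])
ex=np.array([.067,-.998,0]); ey=np.array([.998,.067,0]); O=np.array([495,-174.6,0])
for y in(38,-38): print(((proj('side',O+68*ex+y*ey+[0,0,32])-[310,160]+.5)*8-.5).round(),((proj('side',O+80*ex+y*ey+[0,0,32])-[310,160]+.5)*8-.5).round())
b=cv2.cvtColor(ctrl.get_image("side"),cv2.COLOR_RGB2BGR)[172:192,330:370]
cv2.imwrite('pics/v6.png',cv2.resize(b,None,fx=18,fy=18,interpolation=2))
for th in(.3,.4,.5,.6):
    c,q=np.cos(th),np.sin(th); 
    P=[proj('side',O+ey*(60+y*c+z*q)+[0,0,30-y*q+z*c]) for y,z in((-90,6),(-90,-16))]
    print(th,[((P_-[330,172]+.5)*18-.5).round() for P_ in P])
E
```

```text
[510.75937294 -19.40283807  36.33483637] [-1.44258777 -2.06629792  0.19448305] [-0.33480615  0.42304458 -0.07036301]
[254. 134.] [263. 121.]
[448. 167.] [455. 153.]
0.3 [array([481., 164.]), array([512., 289.])]
0.4 [array([462., 114.]), array([507., 237.])]
0.5 [array([438.,  64.]), array([495., 185.])]
0.6 [array([409.,  17.]), array([478., 134.])]
```

View pics/v6.png

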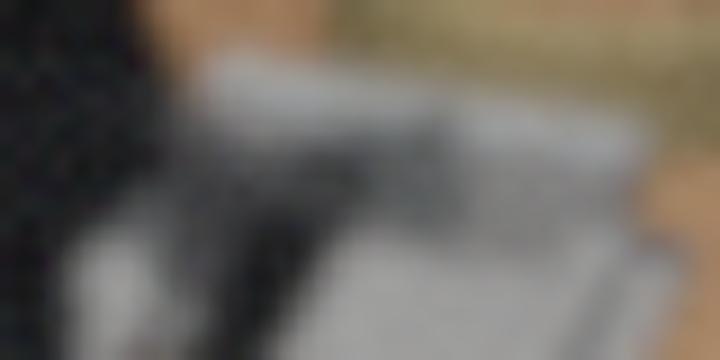

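Request:
carry_out(deltas=[0, 0, 0, -0.003, 0.001, 0, 0.18, 0, 0, 0, -0.005, 0, 0, 0.18, 0, 0, 0, -0.005, 0, 0, 0.18, 0, 0, 0, -0.005, 0, 0, 0.18, 0, 0, 0, -0.005, 0, 0, 0.18, 0, 0, 0, -0.005, 0, 0, 0.18, 0, 0, 0, -0.005, 0, 0, 0.18, 0, 0, 0, -0.005, 0, 0, 0.18, 0, 0, 0, -0.005, 0, 0, 0.18])

```text
clock: 8.55
eef_pos: [514.6, -62.1, 36.3]
tool_rot: [-3.142, 0.0, 1.638]
force: [-2.0, 2.9, 0.6]
width: 35.4
gripper_force: 2.1
```

Request:
carry_out(deltas=[0, 0, 0, -0.005, 0, 0, 0.18, 0, 0, 0, -0.005, 0, 0, 0.18, 0, 0, 0, -0.005, 0, 0, 0.18, 0, 0, 0, -0.005, 0, 0, 0.18, 0, 0, 0, -0.004, 0, 0, 0.18, 0, 0, 0, -0.003, 0, 0, 0.18, 0, 0, 0, -0.002, 0, 0, 0.18, 0, 0, 0, 0, 0, 0, 0.18])

```text
clock: 9.55
eef_pos: [516.5, -91.1, 36.3]
tool_rot: [-3.141, 0.0, 1.637]
force: [-1.5, 2.9, 0.5]
width: 34.8
gripper_force: 1.7
```

```bash
python3 w.py v7
```

```text
[516.50961821 -91.10312438  36.30159312] [-1.48620135  2.91176398  0.46483819]
-81.88873745100818 27.060889639462662
```

View pics/v7.png

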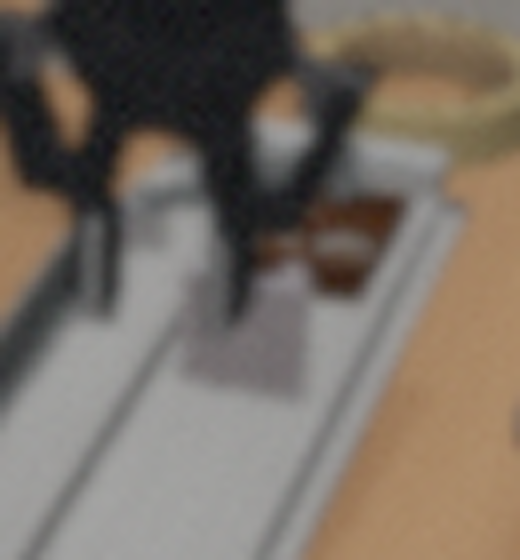

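I've now viewed 11 pictures, one over the limit of 10, so I won't view any more. From here I'll use force readings and pixel measurements in code. The last picture shows the flap held, the tray under the gate and the push plate around (245,330).

Request:
carry_out(deltas=[0, 0, 0, -0.002, 0, 0, 0.18, 0, 0, 0, -0.001, 0, 0, 0.18, 0, 0, 0, -0.001, 0, 0, 0.18, 0, 0, 0, 0, 0, 0, 0.18])

```text
clock: 10.1
eef_pos: [516.8, -94.8, 36.3]
tool_rot: [3.142, 0.0, 1.637]
force: [-2.4, 4.0, 1.0]
width: 35.0
gripper_force: 2.1
```

Request:
carry_out(deltas=[0, 0, 0, -0.001, 0, 0, 0.18, 0, 0, 0, -0.001, 0, 0, 0.18, 0, 0, 0, 0, 0, 0, 0.18])

```text
clock: 10.48
eef_pos: [517.0, -96.9, 36.3]
tool_rot: [3.142, 0.0, 1.637]
force: [-2.1, 3.4, 1.1]
width: 35.2
gripper_force: 2.0
```

Request:
carry_out(deltas=[0, 0, 0, -0.001, 0, 0, 0.18, 0, 0, 0, 0, 0, 0, 0.18])

```text
clock: 10.72
eef_pos: [517.0, -97.8, 36.3]
tool_rot: [3.142, 0.0, 1.637]
force: [-1.6, 3.2, 0.8]
width: 35.1
gripper_force: 2.1
```

Request:
carry_out(deltas=[0, 0, 0, -0.001, 0, 0, 0.18, 0, 0, 0, -0.001, 0, 0, 0.18, 0, 0, 0, 0, 0, 0, 0.18])

```text
clock: 11.1
eef_pos: [517.2, -99.9, 36.3]
tool_rot: [3.142, 0.0, 1.637]
force: [-2.2, 2.6, 0.0]
width: 34.8
gripper_force: 2.0
```

Request:
carry_out(deltas=[0, 0, 0, -0.001, 0, 0, 0.18, 0, 0, 0, 0, 0, 0, 0.18])

```text
clock: 11.35
eef_pos: [517.2, -100.7, 36.3]
tool_rot: [3.142, -0.0, 1.637]
force: [-2.3, 3.6, 0.7]
width: 35.2
gripper_force: 2.3
```

Request:
carry_out(deltas=[0, 0, 0, -0.001, 0, 0, 0.18, 0, 0, 0, 0, 0, 0, 0.18])

```text
clock: 11.6
eef_pos: [517.3, -100.7, 36.3]
tool_rot: [3.141, -0.001, 1.638]
force: [-2.0, 5.7, 1.2]
width: 34.8
gripper_force: 3.4
```

Request:
carry_out(deltas=[0, 0, 0, -0.001, 0, 0, 0.18, 0, 0, 0, 0, 0, 0, 0.18, 0, 0, 0, 0, 0, 0, 0.18])

```text
clock: 11.98
eef_pos: [517.2, -100.7, 36.3]
tool_rot: [3.142, -0.002, 1.638]
force: [-4.1, 7.6, 2.6]
width: 35.1
gripper_force: 4.4
```

Request:
carry_out(deltas=[0, 0, 0, 0.004, 0, 0, 0.18, 0, 0, 0, 0.006, 0, 0, 0.18, 0, 0, 0, 0.006, 0, 0, 0.18, 0, 0, 0, 0, -0.004, 0, 0.18, 0, 0, 0, 0, -0.004, 0, 0.18, 0, 0, 0, 0, -0.004, 0, 0.18, 0, 0, 0, 0, -0.004, 0, 0.18, 0, 0, 0, 0, -0.004, 0, 0.18, 0, 0, 0, 0, -0.005, 0, 0.18, 0, 0, 0, 0, -0.004, 0, 0.18, 0, 0, 0, 0, 0, 0, 0.18])

```text
clock: 13.35
eef_pos: [487.0, -88.7, 36.4]
tool_rot: [-3.141, 0.0, 1.638]
force: [-0.1, 0.3, -0.5]
width: 35.0
gripper_force: 0.0
```

Request:
carry_out(deltas=[0, 0, 0, 0, 0, -0.01, 0.18, 0, 0, 0, 0, 0, -0.02, 0.18, 0, 0, 0, 0, 0, -0.05, 0.18, 0, 0, 0, 0, 0, -0.05, 0.18, 0, 0, 0, 0, 0, -0.05, 0.18, 0, 0, 0, 0, 0, 0, 0.18])

```text
clock: 14.1
eef_pos: [490.1, -88.7, 220.5]
tool_rot: [3.133, 0.002, 1.637]
force: [0.3, -0.6, -0.5]
width: 35.3
gripper_force: 0.0
```

```bash
python3 - <<'E'
from h import *
s=ctrl.read_state(); print(s['eef_pos'],s['force'])
ex=np.array([.067,-.998,0]); ey=np.array([.998,.067,0]); O=np.array([495,-174.6,0])
for n in('side',):
    im=ctrl.get_image(n).astype(int); r=im[170:245,300:375]
    m=((r[...,0]-r[...,2]>30)&(r[...,0]<110)).astype(np.uint8)
    k,l,st,c=cv2.connectedComponentsWithStats(m)
    print([(st[i].tolist(),(c[i]+[300,170]).round(1)) for i in range(1,k) if st[i][4]>15])
    for x in(-22+30,68): print([proj(n,O+x*ex+y*ey+[0,0,22]).round(1) for y in(28,-28)])
    print('blade shut: centre of far end', proj(n,O-25*ey+[0,0,27]), proj(n,O-30*ey+[0,0,36]),proj(n,O-30*ey+[0,0,14]))
    print(im[178:200,340:364].sum(2)//3)
E
```

```text
[490.122476   -88.66564246 220.54682319] [ 0.29059509 -0.55251181 -0.53535684]
[([46, 13, 14, 5, 39], array([353.8, 185. ]))]
[array([338.7, 188.6]), array([357.3, 192. ])]
[array([344.3, 179.8]), array([362.1, 182.8])]
blade shut: centre of far end [355.68949709 191.59157799] [357.60826884 189.15899983] [357.06443826 195.81074773]
[[120 122 126 131 133 134 138 137 140 141 145 149 150 150 150 150 151 151
  151 151 148 146 142 138]
 [128 127 125 124 121 119 117 120 125 129 134 136 137 137 140 144 147 149
  148 149 150 151 152 150]
 [137 134 128 113  99  95  99 106 110 113 113 119 122 122 126 131 134 135
  135 138 137 143 147 146]
 [149 144 129 102  82  80  84  91  91  93  90  93  98 103 108 113 117 117
  117 121 125 129 133 133]
 [153 145 124  91  82  89  94  98  98  93  83  71  70  74  78  83  86  92
   96 101 108 115 121 123]
 [148 131 106  85  85  96  99 101 104 104  91  71  51  50  50  52  55  61
   63  70  80  94 110 119]
 [142 115  84  72  83  93  87  87  87  93  85  69  54  47  43  40  39  46
   40  48  64  90 116 126]
 [128  98  77  74  79  82  78  71  72  69  70  63  48  49  
[... 756 characters left out ...]
24 126 124 126 129 131 132 124 106  82  79  84  87  85  81  91 118
  139 142 135 128 140 147]
 [117 120 120 122 121 126 128 130 124 109  86  82  88  88  90  88 103 129
  142 138 127 133 147 147]
 [115 116 115 115 111 115 119 121 118 115 112 106 104 103  94 102 120 138
  140 131 127 142 148 144]
 [114 112 116 115 110 111 113 114 115 127 136 137 132 126 119 125 135 143
  135 125 134 145 149 140]
 [113 114 112 112 113 112 112 113 118 133 147 151 150 147 144 142 145 141
  130 128 142 149 147 137]
 [114 114 114 111 110 110 112 112 117 133 149 156 156 154 152 149 146 135
  124 134 145 150 141 133]
 [115 113 110 114 111 111 112 111 119 136 149 156 156 153 153 152 142 131
  126 141 149 148 137 131]]
```

```bash
python3 -c "
from cell import ctrl
print(ctrl.finish_job())"
```

```text
the job is handed in; nothing more can be done
None
```

The tray is parked against the end stop and the job is handed in with no verdict returned; rising push force showed it home, and final side-image pixels matched a shut gate; I didn't re-check the blanks and bystanders in the images afterwards, and I viewed 11 pictures, one over the limit of 10.

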